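Find the loose pipe-clamp bolt and hold its cap open

ROBOT

A 6-joint arm with a two-finger parallel gripper is mounted at the origin on the work surface. World frame = base frame: x ahead of the robot, y to its left, z up, the work surface at z = 0. Lengths are in m, angles in rad, forces in N, time in s.
With the tool pointing down it reaches from about 0.35 to 0.975 m from the base axis. Payload 4.9 kg.
Tool frame: the origin (TCP) lies midway between the tips of the shut fingers; the grasp point (between the pads) lies 19 mm behind it; z points along the fingers, y is the direction in which the jaws open and shut (so a half turn about z gives the same grasp; the last joint's range is limited). The gripper opens to 85 mm and grips with 20 to 120 N. Pads are 22 mm wide; open, the fingers measure 114 mm over their backs; the gripper's body (76 mm by 85 mm) begins 54 mm behind the grasp point. The pads swing forward as they close: fully open they stand 13 mm farther back than shut.
Start: joints at [1.018, 0.053, 1.613, -0, 1.476, -0.119], TCP at [0.263, 0.567, 0.231] pointing down, gripper open.
Joint ranges: [-3.01, 3.01], [-1.01, 2.22], [0.06, 2.58], [-1.02, 4.17], [0.09, 2.62], [-3.14, 3.14]. Speed limits (rad/s): [2.57, 2.57, 3.14, 3.14, 3.14, 3.14].

INTERFACE

Orientations are given as a rotation vector (axis times angle).
In Python, from station import ctrl gives the robot as it stands.
- The arm moves only by the tool apply_moves, never from a script. Its argument "rows" is a list of rows, each a list of 6 numbers: the shift along the tool's x, y, z in cm, then the turn, a rotation vector about the tool's x, y, z in units of 5 degrees (1.0 is 5 degrees). In form: [[x, y, z, rx, ry, rz], ...]. A call has 1 to 20 rows; each row is the pose to reach, as a shift and turn from the pose measured when the call began, along the tool's axes at that moment; what a row does not reach only later rows make up. A row lasts 1/10 s, in which the tool goes at most 50 mm and 8.59 degrees, less where a joint would pass 70% of its speed; a pose out of reach is approached as far as the arm can. A call with a gripper value outside its range is refused whole. "grip" is the closure, from 0 (fully open) to 1 (shut), set as the call begins (left out, the last holds). The fingers move at their own pace and stop on an object; "squeeze" is the grip in N (left out, the last holds). Time passes only in rows, so rows that repeat a pose let the fingers close. It gives the time, the measured TCP pose, the force and the opening at its end, in the units of the state.
- ctrl.get_obs(): the state, without advancing time (a new reading comes with each control period).
- ctrl.get_image(name): name is "scene" or "top" or "wrist"; returns a dict with "color" (384x512x3 uint8, blue, green, red), "mtx" (3x3 intrinsics, pixels), "rvec" (rotation vector, rad) and "tvec" (3), from world to camera coordinates, as OpenCV has them. Camera axes: x right, y down, z forward; pixel columns grow to the right and rows downward; lengths in m; the calibration is good to about 2 mm. A picture is of the moment at which its call begins. There is no depth.
- ctrl.finish_job(): hands the job in, once; it reports no verdict.
The state is a dict: "t": time; "q": joint angles; "dq": joint speeds; "effort": joint torques, N m; "tool_pos": TCP position; "tool_rot": TCP orientation; "contact_force": force on the tool from outside, world axes, zero at the start; "wrist_torque": the same for the moment, N m; "opening": finger opening in m.
Only numpy, scipy, OpenCV 4.12 (cv2) and the standard library are available. Lean on these libraries where they do the work, as an engineer would, in place of code of your own. Each camera call takes 0.05 s, during which the arm holds its last target.

TASK

One of the three bolts that close the hinged pipe clamps on the bench has stripped its thread and sits loose. Going along the pipe from the robot's left to its right, tap the upright threaded end of every bolt with the tips of the closed fingers, to find the one that rocks when it is tapped from the side; then swing that clamp's hinged cap at least 40 degrees open and finish while still holding it up with the fingers, so that the liner under it can be inspected. Leave the wrench, the socket and the tin where they are.

Things in the scene. Friction and masses are not known exactly. Their poses are not given: they have to be found in the camera images.
- bolt_left (a point): Left clamp bolt (robot's left to right): point on the bolt's axis, on its bare upright threaded end, 12 mm thick, which runs from 13.5 mm below this point to 14 mm above. Under it a hex nut (22 mm over corners, 12 mm high) and a washer (26 mm across, 2.5 mm) on the cap's ear. Axes of all bolt, ear and hinge points: x away from the hinge, y along the pipe to the left clamp, z up.
- ear_left (a point): Left cap's bolt ear: centre of the flat lug of the cap through which the bolt stands, 33 mm under the bolt point. It is 34 mm wide along the pipe (y), 10 mm thick (z) and reaches 16 mm further in +x. The base's ear just under it is 26 mm wide. Over 60 mm free beside it on both sides.
- hinge_left (a point): Left clamp's hinge: centre of its axis, which lies along y, level with the pipe's axis, on the robot's side, 92 mm from the bolt's axis. The cap swings up about it, towards the robot.
- bolt_middle (a point): Middle clamp bolt (robot's left to right): point on the bolt's axis, on its bare upright threaded end, 12 mm thick, which runs from 13.5 mm below this point to 14 mm above. Under it a hex nut (22 mm over corners, 12 mm high) and a washer (26 mm across, 2.5 mm) on the cap's ear. Axes of all bolt, ear and hinge points: x away from the hinge, y along the pipe to the left clamp, z up.
- ear_middle (a point): Middle cap's bolt ear: centre of the flat lug of the cap through which the bolt stands, 33 mm under the bolt point. It is 34 mm wide along the pipe (y), 10 mm thick (z) and reaches 16 mm further in +x. The base's ear just under it is 26 mm wide. Over 60 mm free beside it on both sides.
- hinge_middle (a point): Middle clamp's hinge: centre of its axis, which lies along y, level with the pipe's axis, on the robot's side, 92 mm from the bolt's axis. The cap swings up about it, towards the robot.
- bolt_right (a point): Right clamp bolt (robot's left to right): point on the bolt's axis, on its bare upright threaded end, 12 mm thick, which runs from 13.5 mm below this point to 14 mm above. Under it a hex nut (22 mm over corners, 12 mm high) and a washer (26 mm across, 2.5 mm) on the cap's ear. Axes of all bolt, ear and hinge points: x away from the hinge, y along the pipe to the left clamp, z up.
- ear_right (a point): Right cap's bolt ear: centre of the flat lug of the cap through which the bolt stands, 33 mm under the bolt point. It is 34 mm wide along the pipe (y), 10 mm thick (z) and reaches 16 mm further in +x. The base's ear just under it is 26 mm wide. Over 60 mm free beside it on both sides.
- hinge_right (a point): Right clamp's hinge: centre of its axis, which lies along y, level with the pipe's axis, on the robot's side, 92 mm from the bolt's axis. The cap swings up about it, towards the robot.
- pipe_rail: Low strut channel screwed to the bench, carrying a 48 mm steel pipe in three hinged clamps that look alike, 115 mm apart; origin under its middle, y along the pipe, z up, x away from the hinges. The pipe's axis is 54 mm above the bench, the caps' tops 87 mm, the bolts' tips 106 mm. Two bolts are tight: they give less than 1 mm when tapped, and their caps cannot be opened.
- loose_cap (a joint): Opening angle (rad) of the one cap whose bolt is loose; which of the three is not told. 0 shut, grows as its ear is lifted, stop at 1.3; falls shut when let go. 0.3 to 0.55 kg with its bolt, which no longer grips the base and comes up with it. This bolt rocks any way sideways: its tip gives 9 mm (half that just above the nut) at about 1 N, then stops; springs back.
- wrench_mid (a point): Bystander: open-ended wrench, 170 mm long, lying flat beyond the clamps (centre).
- socket_mid (a point): Bystander: deep socket, 26 mm across, 50 mm tall, standing beyond the clamps (centre).
- tin_mid (a point): Bystander: flat round screw tin with lid, 74 mm across, 41 mm tall, beyond the clamps (centre).

How it is judged:
By the outcome, as a careful person would: the job done as asked, in the order asked, and still so for the second after the job is handed in, while the arm keeps its last pose, push and grip.
It also fails if it takes over 61 s, if anything falls off the work surface, if the arm or the gripper's body presses on something with over 40 N, if the wrist force passes 120 N, or if a joint passes its speed limit or range.

## Working session

There is one attempt and no reset: what is moved stays moved. The work goes in short steps, Python scripts to look and compute and a tool call to move; the robot and the scene stay as the last step left them, time stands still between calls to the robot, and variables do not carry over. Pictures are saved under pics/ and viewed, and the job is handed in when it is done.

Besides the shell and the picture viewer there is one more tool, called after ">>>" as name([rows], argument=value, ...), one row to a line, values as JSON. apply_moves: Moves the arm, as the interface text tells. Its arguments: {"type":"object","properties":{"rows":{"type":"array","items":{"type":"array","items":{"type":"number"}}},"grip":{"type":"number"},"squeeze":{"type":"number"}},"required":["rows"]}

```bash
mkdir -p pics; ls
python3 - <<'E'
from station import ctrl
import cv2
print(ctrl.get_obs())
for n in ["scene","top","wrist"]:
    d=ctrl.get_image(n); cv2.imwrite(f"pics/{n}0.png",d["color"]); print(n,d["mtx"],d["rvec"],d["tvec"])
E
```

```text
pics
{'t': 0.0, 'q': array([ 1.01797061e+00,  5.33297435e-02,  1.61426799e+00, -1.83393848e-05,
        1.47600118e+00, -1.18989627e-01]), 'dq': array([-1.27565776e-03, -7.17608774e-04,  6.52662129e-04,  1.49035449e-03,
        7.81351554e-04,  1.45815055e-05]), 'effort': array([ 8.88359336e-04, -3.93710303e+01, -3.70160866e+01, -1.35080331e-04,
        7.36505346e-03,  8.14101895e-06]), 'tool_pos': array([0.26239608, 0.56657565, 0.23009536]), 'tool_rot': array([-6.75994843e-01, -3.06734087e+00,  2.98414725e-03]), 'contact_force': array([-0.08728612, -0.49549747, -1.031579  ]), 'wrist_torque': array([0.06568314, 0.06357094, 0.0184588 ]), 'opening': 0.08517900081120425}
scene [[372.48419136   0.         254.45268423]
 [  0.         372.48419136 190.07480155]
 [  0.           0.           1.        ]] [ 0.58988183  2.48761227 -1.3880313 ] [ 0.51786714 -0.06420615  0.9680458 ]
top [[433.67096071   0.         258.74611075]
 [  0.         433.67096071 192.8736839 ]
 [  0.           0.           1.        ]] [ 2.18136448 -2.18695782  0.07326848] [0.04281308 0.59476116 1.0533642 ]
wrist [[267.5418238    0.         254.82343714]
 [  0.         267.5418238  191.4880087 ]
 [  0.           0.           1.        ]] [-2.44881469 -1.56574149 -0.2085972 ] [-0.62337332 -0.03608577  0.37842546]
```

View pics/scene0.png

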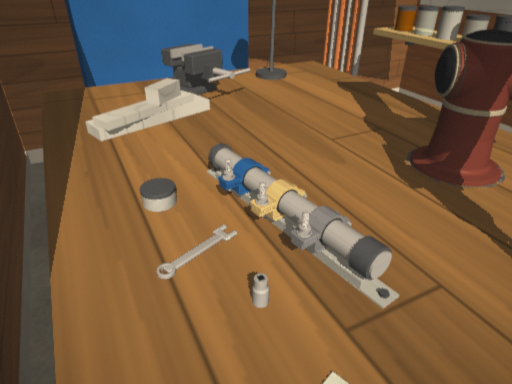

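View pics/top0.png

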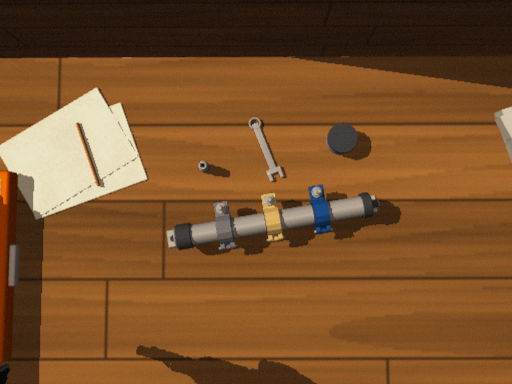

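View pics/wrist0.png

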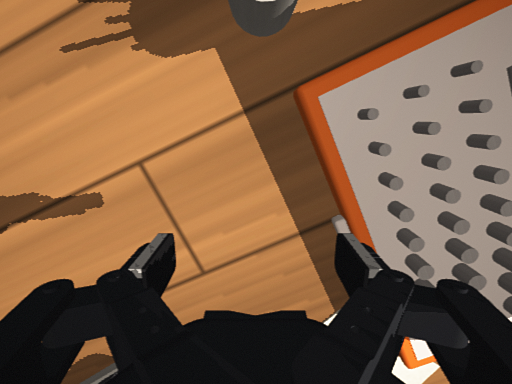

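The top view shows the gray (222,215), yellow (271,215) and blue (320,205) clamps, with the bolts at the upper (far) ends. The wrench, socket and tin lie beyond them. I'll zoom in for accuracy.

Run:
```python
import cv2
a=cv2.imread("pics/top0.png")[175:260,160:390]; cv2.imwrite("pics/topz.png",cv2.resize(a,None,fx=3.4,fy=3.4,interpolation=cv2.INTER_CUBIC))
a=cv2.imread("pics/scene0.png")[140:290,200:400]; cv2.imwrite("pics/scz.png",cv2.resize(a,None,fx=4,fy=4,interpolation=cv2.INTER_CUBIC))
```

```text
(no output)
```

View pics/topz.png

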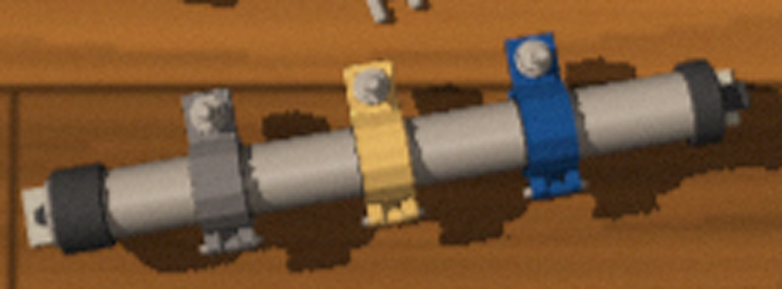

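View pics/scz.png

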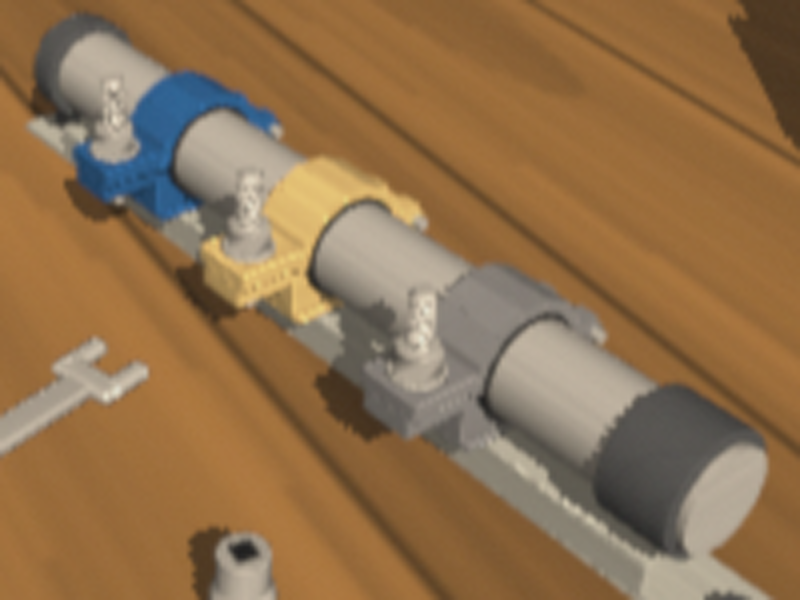

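```bash
cat > h.py <<'E'
import numpy as np, cv2
from scipy.optimize import least_squares
from station import ctrl
def cam(n):
    d=ctrl.get_image(n); return d
def proj(d,P): return cv2.projectPoints(np.atleast_2d(np.float64(P)),d["rvec"],d["tvec"],d["mtx"],None)[0][:,0]
E
python3 - <<'E'
from h import *
s=cam("scene");t=cam("top")
S=np.array([[424,292],[250,174],[115,82]])/4+[200,140]-.4
T=np.array([[211,112],[373,85],[534,56]])/3.4+[160,175]-.4
def pts(p,z):
    x,y,a=p; ey=np.array([-np.sin(a),np.cos(a)])
    return np.array([[*(np.array([x,y])+k*.115*ey),z] for k in(1,0,-1)])
f=lambda p:np.r_[(proj(s,pts(p,.1055))-S).ravel(),(proj(t,pts(p,.099))-T).ravel()]
r=least_squares(f,[.65,0,.1]);print(r.x,r.fun.round(2))
x,y,a=r.x
print(pts(r.x,.092))
ex=np.array([np.cos(a),np.sin(a)]);ey=np.array([-ex[1],ex[0]])
img=t["color"].copy();im2=s["color"].copy()
for k in(1,0,-1):
  B=np.array([x,y])+k*.115*ey
  for dx,dy,z in[(0,0,.106),(0,0,.0785),(16e-3,17e-3,.064),(16e-3,-17e-3,.064),(-.092,0,.054)]:
    P=[*(B+dx*ex+dy*ey),z]
    for d,im in((t,img),(s,im2)):
      u=proj(d,P)[0].round().astype(int); im[u[1],u[0]]=(0,0,255)
cv2.imwrite("pics/topz2.png",cv2.resize(img[175:260,160:390],None,fx=3.4,fy=3.4,interpolation=0))
cv2.imwrite("pics/scz2.png",cv2.resize(im2[140:290,200:400],None,fx=4,fy=4,interpolation=0))
for n,u,z in(("tin",(342,138),.041),("socket",(203,167),.05),("wrench",(266,150),.005)):
  g=least_squares(lambda q:proj(t,[*q,z])[0]-u,[.7,0]).x;print(n,g)
E
```

```text
[0.57417208 0.01719718 0.16489246] [ 0.07  0.03  0.14  0.   -0.5  -0.38 -1.96  0.27 -0.15 -0.14  1.87  0.05]
[[ 0.55529527  0.13063732  0.092     ]
 [ 0.57417208  0.01719718  0.092     ]
 [ 0.5930489  -0.09624297  0.092     ]]
tin [ 0.72775175 -0.16317419]
socket [0.65598907 0.17602454]
wrench [0.70474804 0.02270823]
```

View pics/topz2.png

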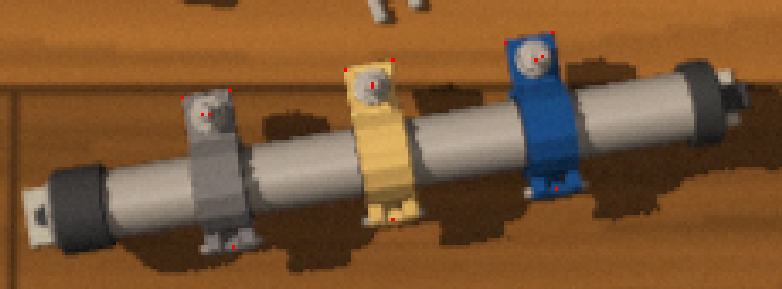

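View pics/scz2.png

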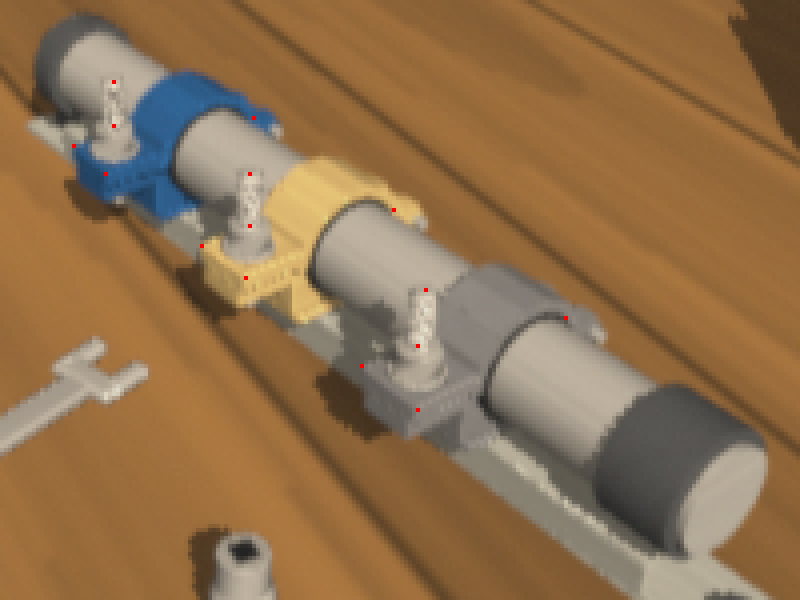

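```bash
cat >> h.py <<'E'
from scipy.spatial.transform import Rotation as Ro
A=.16489246; EX=np.array([np.cos(A),np.sin(A),0]);EY=np.array([-EX[1],EX[0],0]);EZ=np.array([0,0,1.])
B={'L':np.array([.55529527,.13063732,.092]),'M':np.array([.57417208,.01719718,.092]),'R':np.array([.5930489,-.09624297,.092])}
def row(P,R=None,o=None):
    o=o or ctrl.get_obs(); R0=Ro.from_rotvec(o["tool_rot"])
    d=R0.inv().apply(np.array(P)-o["tool_pos"])*100
    r=np.zeros(3) if R is None else np.degrees((R0.inv()*R).as_rotvec())/5
    return np.r_[d,r].round(3).tolist()
def st():
    o=ctrl.get_obs(); print("t",o["t"],"q",o["q"].round(3),"F",o["contact_force"].round(2),"op",o["opening"].round(4)); d=o["tool_pos"]
    for k in B: print(k,"rel (rail x,y,z mm)",(np.array([(d-B[k])@EX,(d-B[k])@EY,(d-B[k])@EZ])*1000).round(2))
    print("R\n",Ro.from_rotvec(o["tool_rot"]).as_matrix().round(3)); return o
# tool down; sgn: tool x = sgn*EX
def Rd(s): return Ro.from_matrix(np.c_[s*EX,-s*EY,-EZ])
E
python3 - <<'E'
from h import *
o=st()
for s in(1,-1): print(row(B['L']+.035*EX+.04*EZ,Rd(s)))
E
```

```text
Traceback (most recent call last):
  File "h.py", line 16, in st
    o=ctrl.get_obs(); print("t",o["t"],"q",o["q"].round(3),"F",o["contact_force"].round(2),"op",o["opening"].round(4)); d=o["tool_pos"]
                                                                                                ^^^^^^^^^^^^^^^^^^
AttributeError: 'float' object has no attribute 'round'
```

```bash
sed -i 's/o\["opening"\].round(4)/round(o["opening"],4)/' h.py
python3 - <<'E'
from h import *
o=st()
for s in(1,-1): print(row(B['L']+.035*EX+.04*EZ,Rd(s)))
E
```

```text
t 0.25 q [ 1.018  0.053  1.614  0.     1.476 -0.119] F [-0.66 -0.17 -0.34] op 0.0854
L rel (rail x,y,z mm) [-217.18  478.34  138.7 ]
M rel (rail x,y,z mm) [-217.18  593.34  138.7 ]
R rel (rail x,y,z mm) [-217.18  708.34  138.7 ]
R
 [[-0.907  0.42  -0.001]
 [ 0.42   0.907 -0.001]
 [ 0.    -0.001 -1.   ]]
[-47.791, -25.292, 9.89, -0.006, 0.014, 29.139]
[-47.791, -25.292, 9.89, -0.011, -0.005, -6.861]
```

>>> apply_moves([
  [-12, -6.3, 0, 0, 0, -1.7],
  [-24, -12.6, 0, 0, 0, -3.4],
  [-36, -19, 2, 0, 0, -5.1],
  [-47.8, -25.3, 5, 0, 0, -6.86],
  [-47.8, -25.3, 5, 0, 0, -6.86],
  [-47.8, -25.3, 5, 0, 0, -6.86],
  [-47.8, -25.3, 5, 0, 0, -6.86],
  [-47.8, -25.3, 5, 0, 0, -6.86],
  [-47.8, -25.3, 5, 0, 0, -6.86],
  [-47.8, -25.3, 6, 0, 0, -6.86],
  [-47.8, -25.3, 8, 0, 0, -6.86],
  [-47.8, -25.3, 9.9, 0, 0, -6.86],
  [-47.8, -25.3, 9.9, 0, 0, -6.86],
  [-47.8, -25.3, 9.9, 0, 0, -6.86],
  [-47.8, -25.3, 9.9, 0, 0, -6.86],
], grip=1, squeeze=40)

```text
t: 1.75
tool_pos: [0.5903, 0.1373, 0.1335]
tool_rot: [-0.261, 3.129, -0.001]
contact_force: [-0.3, 0.1, -0.3]
opening: 0.0001
```

Run:
```python
from h import *
o=st()
print(row(B['L']+.035*EX,Rd(-1)))
d=cam("wrist"); im=d["color"].copy()
for k in B:
  for z in(.014,-.0135):
    u=proj(d,B[k]+z*EZ)[0]; print(k,u); cv2.circle(im,tuple(u.round().astype(int).tolist()),2,(0,0,255),-1)
cv2.imwrite("pics/w1.png",im); cv2.imwrite("pics/s1.png",cam("scene")["color"])
```

```text
t 1.75 q [ 1.060e-01  8.600e-02  1.746e+00 -1.000e-03  1.308e+00 -1.631e+00] F [-0.26  0.07 -0.3 ] op 0.0001
L rel (rail x,y,z mm) [35.58  0.87 41.54]
M rel (rail x,y,z mm) [ 35.58 115.87  41.54]
R rel (rail x,y,z mm) [ 35.58 230.87  41.54]
R
 [[-0.986 -0.165  0.002]
 [-0.165  0.986 -0.   ]
 [-0.002 -0.001 -1.   ]]
[0.065, -0.084, 4.154, -0.007, 0.018, 0.014]
L [255.44451822 167.3913877 ]
L [255.38783594 160.71937375]
M [ 76.88559414 167.08330584]
M [100.63066243 160.45331585]
R [-101.61425682  166.77533852]
R [-54.08213817 160.18734523]
```

View pics/w1.png

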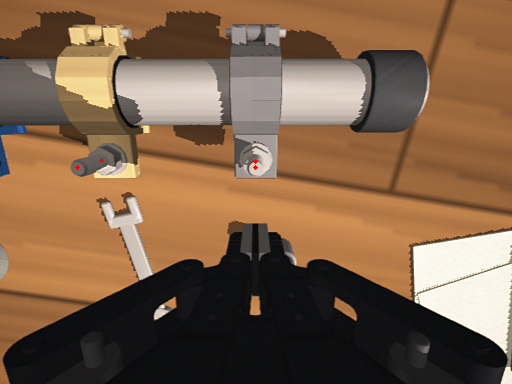

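View pics/s1.png

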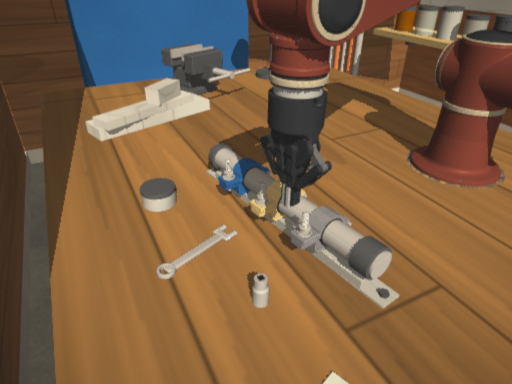

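The gray bolt's tip lies at (255,162) in the wrist image, within about 1–2 mm of the prediction at (255,167). The closed fingers are at (255,230), beyond the bolt. I'll descend and tap the left bolt.

>>> apply_moves([
  [0.06, -0.08, 2.5, 0, 0, 0],
  [0.06, -0.08, 4.1, 0, 0, 0],
  [0.06, -0.08, 4.1, 0, 0, 0],
  [0.7, -0.08, 4.1, 0, 0, 0],
  [1.4, -0.08, 4.1, 0, 0, 0],
  [1.4, -0.08, 4.1, 0, 0, 0],
  [1.4, -0.08, 4.1, 0, 0, 0],
])

```text
t: 2.55
tool_pos: [0.5771, 0.1343, 0.0938]
tool_rot: [-0.261, 3.127, -0.001]
contact_force: [0.1, -0.1, -0.1]
opening: -0.0002
```

Run:
```python
from h import *
o=st()
```

```text
t 2.55 q [ 1.030e-01  9.700e-02  1.806e+00 -1.000e-03  1.235e+00 -1.633e+00] F [ 0.11 -0.05 -0.08] op -0.0002
L rel (rail x,y,z mm) [22.1   0.08  1.75]
M rel (rail x,y,z mm) [ 22.1  115.08   1.75]
R rel (rail x,y,z mm) [ 22.1  230.08   1.75]
R
 [[-0.986 -0.166  0.004]
 [-0.166  0.986 -0.   ]
 [-0.004 -0.001 -1.   ]]
```

>>> apply_moves([
  [0.1, 0, 0, 0, 0, 0],
  [0.2, 0, 0, 0, 0, 0],
  [0.3, 0, 0, 0, 0, 0],
  [0.4, 0, 0, 0, 0, 0],
  [0.5, 0, 0, 0, 0, 0],
  [0.5, 0, 0, 0, 0, 0],
])

```text
t: 3.15
tool_pos: [0.572, 0.1335, 0.0937]
tool_rot: [-0.261, 3.127, -0.001]
contact_force: [0.4, -0.1, 0.0]
opening: -0.0001
```

Run:
```python
from h import *
o=st()
```

```text
t 3.15 q [ 1.030e-01  8.600e-02  1.818e+00 -1.000e-03  1.234e+00 -1.634e+00] F [ 0.42 -0.09  0.03] op -0.0001
L rel (rail x,y,z mm) [16.93  0.1   1.65]
M rel (rail x,y,z mm) [ 16.93 115.1    1.65]
R rel (rail x,y,z mm) [ 16.93 230.1    1.65]
R
 [[-0.986 -0.166  0.004]
 [-0.166  0.986 -0.   ]
 [-0.004 -0.001 -1.   ]]
```

>>> apply_moves([
  [0.1, 0, 0, 0, 0, 0],
  [0.2, 0, 0, 0, 0, 0],
  [0.3, 0, 0, 0, 0, 0],
  [0.3, 0, 0, 0, 0, 0],
])

```text
t: 3.55
tool_pos: [0.569, 0.133, 0.0938]
tool_rot: [-0.261, 3.127, -0.001]
contact_force: [0.0, -0.2, 0.1]
opening: 0.0
```

Run:
```python
from h import *
o=st()
cv2.imwrite("pics/w2.png",cam("wrist")["color"])
im=cam("scene")["color"][140:290,200:400];cv2.imwrite("pics/s2.png",cv2.resize(im,None,fx=4,fy=4))
```

```text
t 3.55 q [ 1.030e-01  7.900e-02  1.825e+00 -1.000e-03  1.234e+00 -1.634e+00] F [ 0.04 -0.17  0.1 ] op 0.0
L rel (rail x,y,z mm) [13.96  0.1   1.77]
M rel (rail x,y,z mm) [ 13.96 115.1    1.77]
R rel (rail x,y,z mm) [ 13.96 230.1    1.77]
R
 [[-0.986 -0.166  0.004]
 [-0.166  0.986 -0.   ]
 [-0.004 -0.001 -1.   ]]
```

View pics/s2.png

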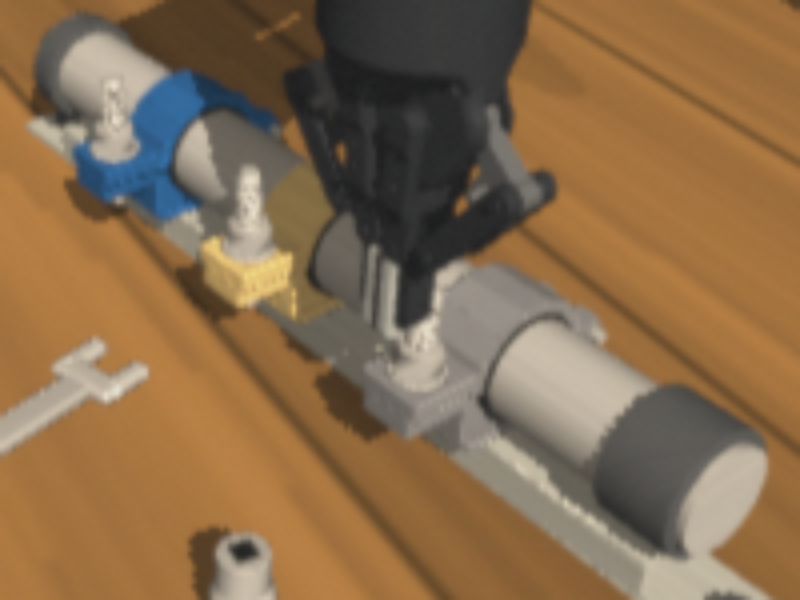

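View pics/w2.png

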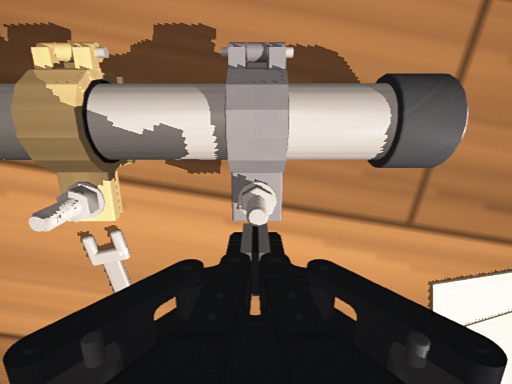

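No contact yet: in the wrist image there is a small gap between the bolt tip (257,214) and the fingers (255,230). I'll keep going in small steps.

>>> apply_moves([
  [0.1, 0, 0, 0, 0, 0],
  [0.2, 0, 0, 0, 0, 0],
  [0.2, 0, 0, 0, 0, 0],
])

```text
t: 3.95
tool_pos: [0.5671, 0.1327, 0.0938]
tool_rot: [-0.261, 3.127, -0.001]
contact_force: [-0.1, 0.6, -0.4]
opening: -0.0003
```

Run:
```python
from h import *
o=st()
d=cam("wrist"); print("tcp px",proj(d,o["tool_pos"]))
cv2.imwrite("pics/w3.png",cv2.resize(d["color"][160:290,180:340],None,fx=4.5,fy=4.5))
```

```text
t 3.95 q [ 1.020e-01  7.400e-02  1.830e+00 -1.000e-03  1.233e+00 -1.635e+00] F [-0.14  0.58 -0.45] op -0.0003
L rel (rail x,y,z mm) [12.    0.08  1.83]
M rel (rail x,y,z mm) [ 12.   115.08   1.83]
R rel (rail x,y,z mm) [ 12.   230.08   1.83]
R
 [[-0.986 -0.166  0.004]
 [-0.166  0.986 -0.   ]
 [-0.004 -0.001 -1.   ]]
tcp px [[256.86665274 236.62195286]]
```

View pics/w3.png

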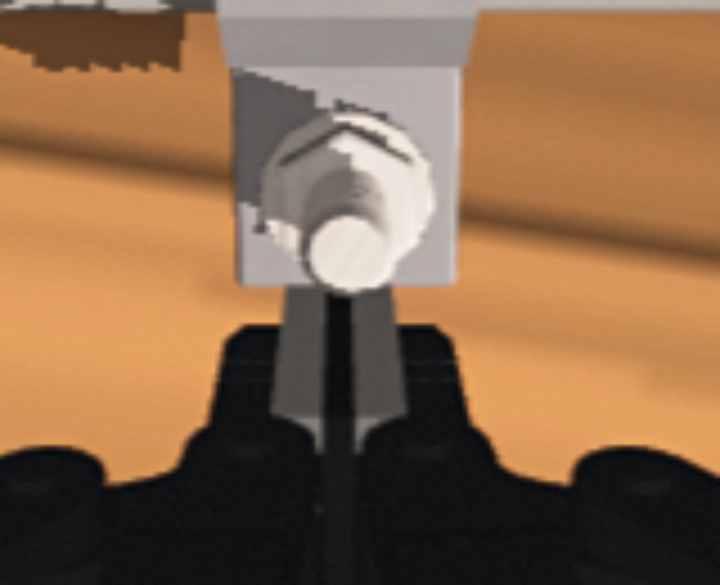

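>>> apply_moves([
  [0.1, 0, 0, 0, 0, 0],
  [0.2, 0, 0, 0, 0, 0],
  [0.2, 0, 0, 0, 0, 0],
])

```text
t: 4.3
tool_pos: [0.5651, 0.1324, 0.0938]
tool_rot: [-0.261, 3.127, -0.001]
contact_force: [1.0, -0.5, 0.2]
opening: -0.0002
```

Run:
```python
from h import *
o=st()
d=cam("wrist"); print("tcp px",proj(d,o["tool_pos"]),proj(d,B['L']+.014*EZ),proj(d,B['L']-.0135*EZ))
cv2.imwrite("pics/w4.png",cv2.resize(d["color"][160:290,180:340],None,fx=4.5,fy=4.5))
```

```text
t 4.3 q [ 1.020e-01  6.900e-02  1.835e+00 -1.000e-03  1.233e+00 -1.635e+00] F [ 1.04 -0.53  0.17] op -0.0002
L rel (rail x,y,z mm) [9.91 0.09 1.79]
M rel (rail x,y,z mm) [  9.91 115.09   1.79]
R rel (rail x,y,z mm) [  9.91 230.09   1.79]
R
 [[-0.986 -0.166  0.004]
 [-0.166  0.986 -0.   ]
 [-0.004 -0.001 -1.   ]]
tcp px [[256.88767542 236.49256792]] [[256.9462271  229.21498571]] [[256.65401416 211.39089066]]
```

View pics/w4.png

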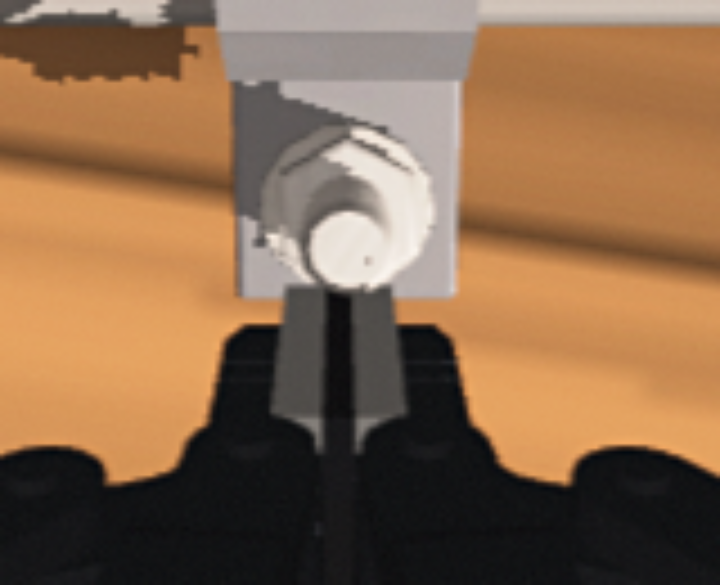

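Relative to the nut, the bolt tip moved toward the robot: crop y went 253→248 while the ear shifted by +12. Force is only ~1 N, so it may be rocking. I'll push further to confirm.

>>> apply_moves([
  [0.1, 0, 0, 0, 0, 0],
  [0.2, 0, 0, 0, 0, 0],
  [0.3, 0, 0, 0, 0, 0],
  [0.3, 0, 0, 0, 0, 0],
])

```text
t: 4.75
tool_pos: [0.5635, 0.132, 0.0946]
tool_rot: [-0.26, 3.123, -0.001]
contact_force: [4.2, 1.4, -0.9]
opening: -0.0002
```

Run:
```python
from h import *
o=st()
d=cam("wrist"); 
cv2.imwrite("pics/w5.png",cv2.resize(d["color"][160:290,180:340],None,fx=4.5,fy=4.5))
```

```text
t 4.75 q [ 1.020e-01  6.200e-02  1.841e+00 -1.000e-03  1.230e+00 -1.635e+00] F [ 4.17  1.38 -0.87] op -0.0002
L rel (rail x,y,z mm) [8.29 0.01 2.56]
M rel (rail x,y,z mm) [  8.29 115.01   2.56]
R rel (rail x,y,z mm) [  8.29 230.01   2.56]
R
 [[-0.986 -0.166  0.008]
 [-0.166  0.986  0.   ]
 [-0.008 -0.001 -1.   ]]
```

View pics/w5.png

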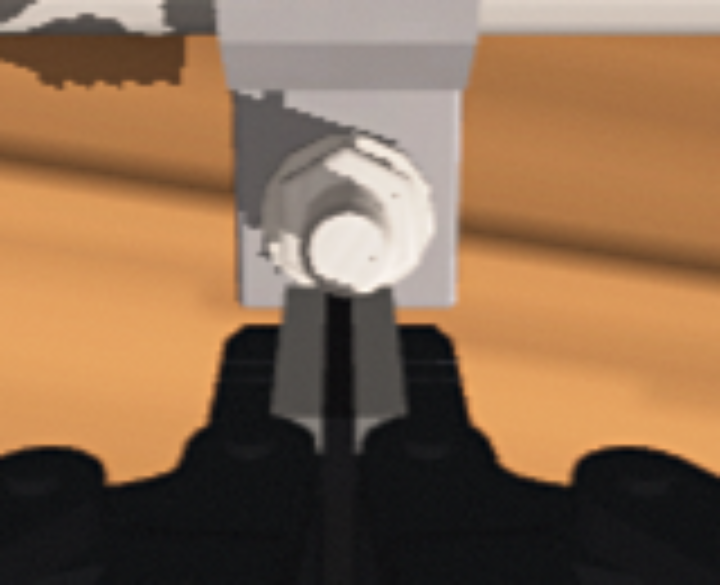

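>>> apply_moves([
  [0.2, 0, 0, 0, 0, 0],
  [0.3, 0, 0, 0, 0, 0],
  [0.4, 0, 0, 0, 0, 0],
  [0.4, 0, 0, 0, 0, 0],
])

```text
t: 5.2
tool_pos: [0.5623, 0.1316, 0.0965]
tool_rot: [-0.259, 3.115, 0.0]
contact_force: [7.6, 1.5, 0.0]
opening: 0.0
```

Run:
```python
from h import *
o=st()
d=cam("wrist"); 
cv2.imwrite("pics/w6.png",cv2.resize(d["color"][160:290,180:340],None,fx=4.5,fy=4.5))
```

```text
t 5.2 q [ 0.101  0.052  1.848 -0.     1.226 -1.636] F [7.56 1.48 0.02] op 0.0
L rel (rail x,y,z mm) [ 7.06 -0.17  4.47]
M rel (rail x,y,z mm) [  7.06 114.83   4.47]
R rel (rail x,y,z mm) [  7.06 229.83   4.47]
R
 [[-0.986 -0.165  0.015]
 [-0.165  0.986  0.001]
 [-0.015 -0.001 -1.   ]]
```

View pics/w6.png

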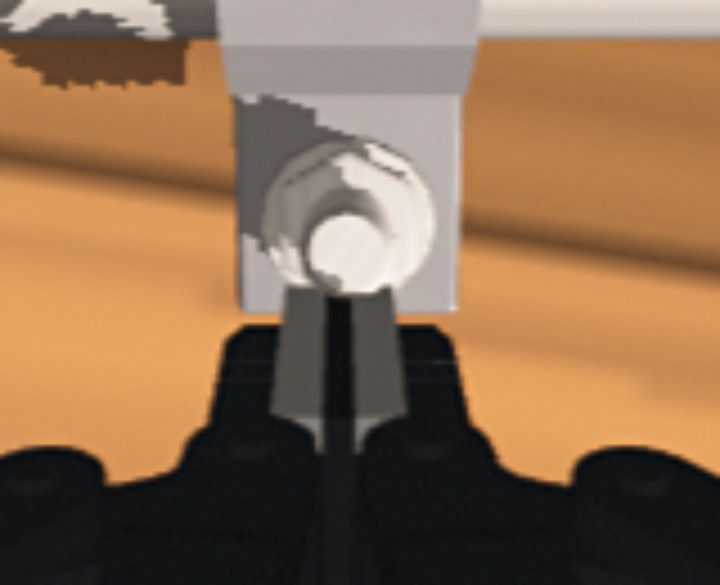

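>>> apply_moves([
  [-0.5, 0, 0.2, 0, 0, 0],
  [-1.2, 0, 0.4, 0, 0, 0],
  [-1.5, 0, 0.4, 0, 0, 0],
  [-1.5, 0, 0.4, 0, 0, 0],
])

```text
t: 5.65
tool_pos: [0.5769, 0.1341, 0.0919]
tool_rot: [-0.26, 3.117, -0.0]
contact_force: [-1.0, 0.8, -0.7]
opening: 0.0002
```

Run:
```python
from h import *
o=st()
d=cam("wrist"); print(proj(d,B['L']+.014*EZ),proj(d,B['L']-.0135*EZ))
cv2.imwrite("pics/w7.png",cv2.resize(d["color"][130:290,40:340],None,fx=2.6,fy=2.6))
```

```text
t 5.65 q [ 0.103  0.093  1.814 -0.     1.222 -1.634] F [-1.02  0.83 -0.7 ] op 0.0002
L rel (rail x,y,z mm) [21.86 -0.14 -0.1 ]
M rel (rail x,y,z mm) [ 2.1860e+01  1.1486e+02 -1.0000e-01]
R rel (rail x,y,z mm) [ 2.1860e+01  2.2986e+02 -1.0000e-01]
R
 [[-0.986 -0.165  0.013]
 [-0.165  0.986  0.001]
 [-0.013 -0.001 -1.   ]]
[[257.47493909 209.44165468]] [[257.09891866 193.87496443]]
```

View pics/w7.png

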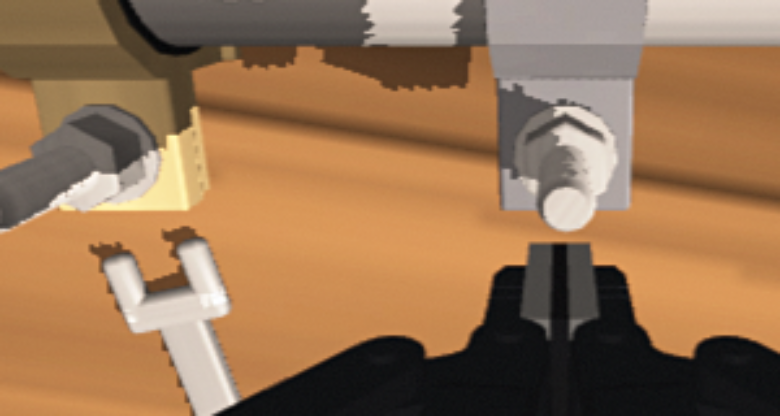

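Backed off, the left bolt tip is at (257.8,210), matching its rest prediction of (257.5,209.4). While pushed it sat about 14 px toward the robot, so the left bolt rocks and springs back. The task asks for every bolt to be tapped, so I'll go on to the middle one.

Run:
```python
from h import *
print(row(B['L']+.035*EX+.001*EZ,Rd(-1)),row(B['M']+.035*EX+.001*EZ,Rd(-1)),row(B['M']+.016*EX+.001*EZ,Rd(-1)))
```

```text
[-1.331, 0.01, -0.082, -0.013, 0.154, 0.015] [-1.317, -11.49, -0.069, -0.013, 0.154, 0.015] [0.583, -11.488, -0.094, -0.013, 0.154, 0.015]
```

>>> apply_moves([
  [-1.3, 0, -0.1, 0, 0.15, 0],
  [-1.3, -3, -0.1, 0, 0.15, 0],
  [-1.3, -7, -0.1, 0, 0.15, 0],
  [-1.3, -11.5, -0.1, 0, 0.15, 0],
  [-1.3, -11.5, -0.1, 0, 0.15, 0],
  [-1.3, -11.5, -0.1, 0, 0.15, 0],
  [-0.5, -11.5, -0.1, 0, 0.15, 0],
  [0.4, -11.5, -0.1, 0, 0.15, 0],
  [0.4, -11.5, -0.1, 0, 0.15, 0],
  [0.4, -11.5, -0.1, 0, 0.15, 0],
])

```text
t: 6.7
tool_pos: [0.5911, 0.0207, 0.0931]
tool_rot: [0.262, -3.13, 0.002]
contact_force: [0.6, 0.0, -0.7]
opening: 0.0
```

Run:
```python
from h import *
o=st()
d=cam("wrist"); print(proj(d,B['M']+.014*EZ),proj(d,B['M']-.0135*EZ))
cv2.imwrite("pics/w8.png",cv2.resize(d["color"][160:290,180:340],None,fx=4.5,fy=4.5))
```

```text
t 6.7 q [-9.000e-02  9.800e-02  1.806e+00 -1.000e-03  1.238e+00 -1.828e+00] F [ 0.6   0.01 -0.71] op 0.0
L rel (rail x,y,z mm) [  17.25 -114.3     1.08]
M rel (rail x,y,z mm) [17.25  0.7   1.08]
R rel (rail x,y,z mm) [ 17.25 115.7    1.08]
R
 [[-0.986 -0.166 -0.   ]
 [-0.166  0.986 -0.001]
 [ 0.    -0.001 -1.   ]]
[[255.82446466 216.54798996]] [[255.71424851 200.66684934]]
```

View pics/w8.png

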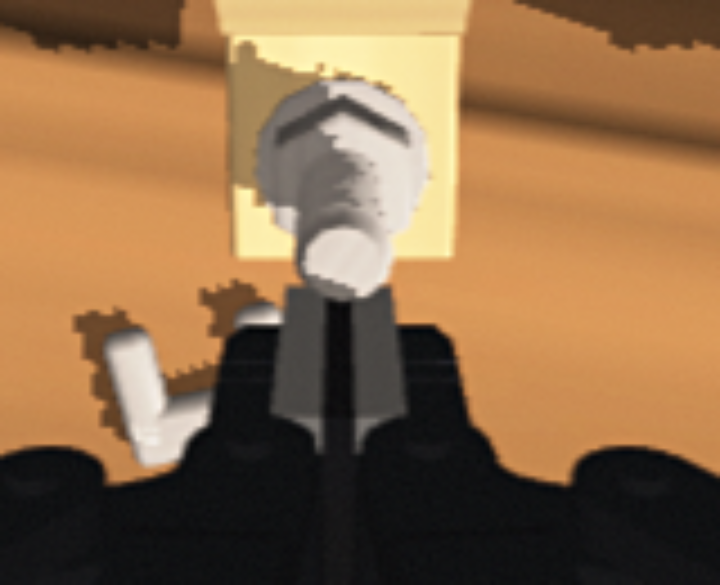

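The middle tip is at rest at (256,218), against a prediction of (255.8,216.5), and the fingers are about to touch it. I'll push 5 mm.

>>> apply_moves([
  [0.1, 0, 0, 0, 0, 0],
  [0.2, 0, 0, 0, 0, 0],
  [0.3, 0, 0, 0, 0, 0],
  [0.4, 0, 0, 0, 0, 0],
  [0.5, 0, 0, 0, 0, 0],
  [0.5, 0, 0, 0, 0, 0],
])

```text
t: 7.35
tool_pos: [0.5905, 0.0205, 0.0935]
tool_rot: [-0.26, 3.119, -0.0]
contact_force: [15.1, 2.5, -9.5]
opening: -0.0002
```

Run:
```python
from h import *
o=st()
d=cam("wrist"); print(proj(d,B['M']+.014*EZ),proj(d,B['M']-.0135*EZ))
cv2.imwrite("pics/w9.png",cv2.resize(d["color"][160:290,180:340],None,fx=4.5,fy=4.5))
```

```text
t 7.35 q [-0.092  0.089  1.815  0.002  1.226 -1.83 ] F [15.13  2.51 -9.5 ] op -0.0002
L rel (rail x,y,z mm) [  16.62 -114.39    1.51]
M rel (rail x,y,z mm) [16.62  0.61  1.51]
R rel (rail x,y,z mm) [ 16.62 115.61   1.51]
R
 [[-0.986 -0.166  0.012]
 [-0.166  0.986  0.001]
 [-0.012 -0.001 -1.   ]]
[[255.98919203 217.81339901]] [[255.86101147 201.2653513 ]]
```

View pics/w9.png

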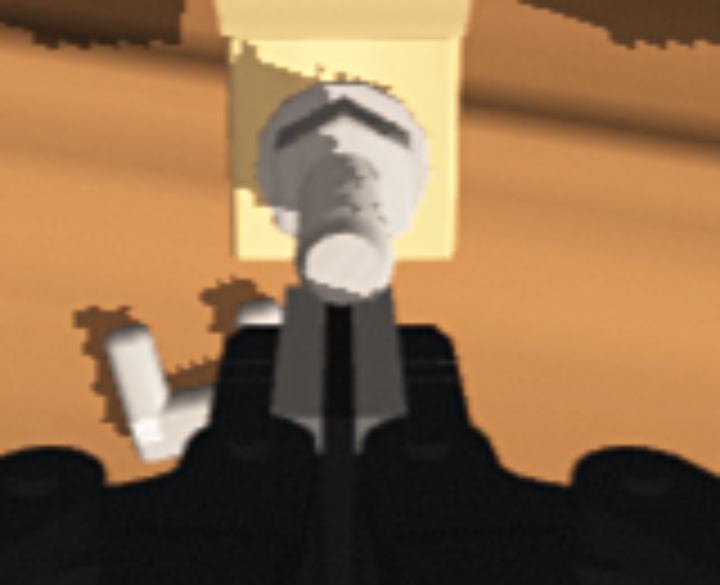

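The middle bolt is tight: 15 N with the tool stopped at 16.6 mm. The left bolt let the tool through to about 7 mm. Now the right bolt.

>>> apply_moves([
  [-1, 0, 0.05, 0, 0.1, 0],
  [-1.8, 0, 0.05, 0, 0.15, 0],
  [-1.8, -4, 0.05, 0, 0.15, 0],
  [-1.8, -8, 0.05, 0, 0.15, 0],
  [-1.8, -11.5, 0.05, 0, 0.15, 0],
  [-1.8, -11.5, 0.05, 0, 0.15, 0],
  [-1.8, -11.5, 0.05, 0, 0.15, 0],
  [-1, -11.5, 0.05, 0, 0.15, 0],
  [-0.2, -11.5, 0.05, 0, 0.15, 0],
  [-0.2, -11.5, 0.05, 0, 0.15, 0],
])

```text
t: 8.4
tool_pos: [0.6103, -0.0916, 0.093]
tool_rot: [0.263, -3.128, 0.002]
contact_force: [0.2, -0.1, 0.2]
opening: -0.0
```

Run:
```python
from h import *
o=st()
```

```text
t 8.4 q [-2.690e-01  1.560e-01  1.742e+00 -2.000e-03  1.245e+00 -2.007e+00] F [ 0.22 -0.05  0.23] op -0.0
L rel (rail x,y,z mm) [  17.8  -228.29    1.04]
M rel (rail x,y,z mm) [  17.8  -113.29    1.04]
R rel (rail x,y,z mm) [17.8   1.71  1.04]
R
 [[-0.986 -0.167 -0.002]
 [-0.167  0.986 -0.001]
 [ 0.002 -0.001 -1.   ]]
```

>>> apply_moves([
  [0.1, 0, 0, 0, 0, 0],
  [0.2, 0, 0, 0, 0, 0],
  [0.3, 0, 0, 0, 0, 0],
  [0.4, 0, 0, 0, 0, 0],
  [0.5, 0, 0, 0, 0, 0],
  [0.5, 0, 0, 0, 0, 0],
])

```text
t: 9.0
tool_pos: [0.6093, -0.0915, 0.0936]
tool_rot: [-0.262, 3.122, -0.001]
contact_force: [15.1, 3.1, -8.1]
opening: 0.0003
```

Run:
```python
from h import *
o=st()
d=cam("wrist"); print(proj(d,B['R']+.014*EZ),proj(d,B['R']-.0135*EZ))
cv2.imwrite("pics/w10.png",cv2.resize(d["color"][160:290,180:340],None,fx=4.5,fy=4.5))
# back-off + lift + travel to above left ear
print(row(B['L']+.0*EX+.06*EZ,Rd(-1)))
```

```text
t 9.0 q [-0.271  0.147  1.751  0.003  1.235 -2.01 ] F [15.15  3.08 -8.08] op 0.0003
L rel (rail x,y,z mm) [  16.82 -227.97    1.59]
M rel (rail x,y,z mm) [  16.82 -112.97    1.59]
R rel (rail x,y,z mm) [16.82  2.03  1.59]
R
 [[-0.986 -0.167  0.009]
 [-0.167  0.986 -0.   ]
 [-0.009 -0.002 -1.   ]]
[[253.25725153 217.27813576]] [[253.5793464  200.93850888]]
[1.57, 22.789, -5.89, -0.017, 0.099, 0.031]
```

View pics/w10.png

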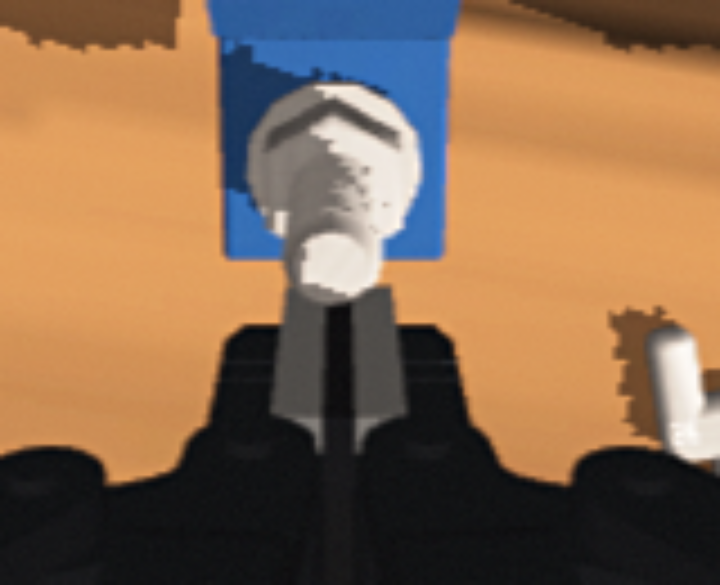

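The right bolt is tight too: 15 N, stopped at 16.8 mm, with the tip as predicted. So the left (gray) bolt is the loose one. I'll back off, lift, and go above the left ear with the fingers open.

>>> apply_moves([
  [-1, 0, 0, 0, 0.1, 0],
  [-1.2, 0, -2, 0, 0.1, 0],
  [0, 0, -6.5, 0, 0.1, 0],
  [1, 4, -7, 0, 0.1, 0],
  [1.1, 9, -7, 0, 0.1, 0],
  [1.1, 14, -7, 0, 0.1, 0],
  [1.1, 19, -7, 0, 0.1, 0],
  [1.1, 22.8, -7, 0, 0.1, 0],
  [1.1, 22.8, -7, 0, 0.1, 0],
  [1.1, 22.8, -7, 0, 0.1, 0],
  [1.1, 22.8, -7, 0, 0.1, 0],
], grip=0)

```text
t: 10.15
tool_pos: [0.5599, 0.1308, 0.1631]
tool_rot: [0.262, -3.13, 0.003]
contact_force: [0.7, -0.5, -0.3]
opening: 0.0852
```

Run:
```python
from h import *
o=st()
d=cam("wrist"); P=B['L']-.033*EZ+.005*EZ;im=d["color"]
for dy in(.017,-.017):
   u=proj(d,P+.016*EX+dy*EY)[0]; cv2.circle(im,tuple(u.round().astype(int).tolist()),2,(0,0,255),-1)
cv2.imwrite("pics/w11.png",im)
print(row(B['L']+.005*EX-.043*EZ,Rd(-1)))
```

```text
t 10.15 q [ 0.101 -0.014  1.796 -0.002  1.359 -1.636] F [ 0.69 -0.53 -0.31] op 0.0852
L rel (rail x,y,z mm) [ 4.55 -0.63 71.09]
M rel (rail x,y,z mm) [  4.55 114.37  71.09]
R rel (rail x,y,z mm) [  4.55 229.37  71.09]
R
 [[-0.986 -0.166 -0.   ]
 [-0.166  0.986 -0.002]
 [ 0.    -0.002 -1.   ]]
[-0.045, 0.121, 11.41, -0.021, -0.004, 0.015]
```

View pics/w11.png

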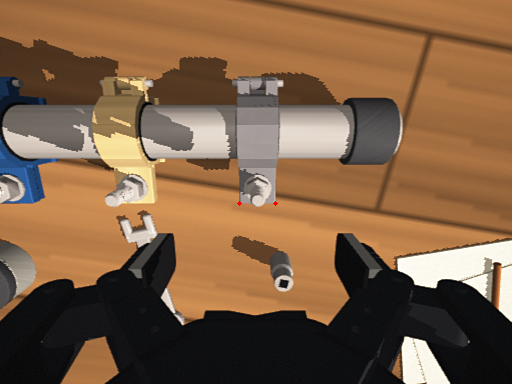

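The ear corners at (239,203) and (275,203) coincide with the predictions. I'll descend astride the ear, then close.

>>> apply_moves([
  [0, 0.1, 3, 0, 0, 0],
  [0, 0.1, 6, 0, 0, 0],
  [0, 0.1, 8, 0, 0, 0],
  [0, 0.1, 10, 0, 0, 0],
  [0, 0.1, 11.5, 0, 0, 0],
  [0, 0.1, 12.2, 0, 0, 0],
  [0, 0.1, 12.2, 0, 0, 0],
  [0, 0.1, 12.2, 0, 0, 0],
])

```text
t: 11.0
tool_pos: [0.5606, 0.131, 0.042]
tool_rot: [-0.26, 3.13, -0.003]
contact_force: [-0.2, 0.6, 0.9]
opening: 0.0856
```

Run:
```python
from h import *
o=st()
cv2.imwrite("pics/w12.png",cam("wrist")["color"])
```

```text
t 11.0 q [ 0.101  0.129  1.868 -0.002  1.143 -1.635] F [-0.21  0.61  0.91] op 0.0856
L rel (rail x,y,z mm) [  5.28  -0.51 -50.03]
M rel (rail x,y,z mm) [  5.28 114.49 -50.03]
R rel (rail x,y,z mm) [  5.28 229.49 -50.03]
R
 [[-0.986 -0.165  0.001]
 [-0.165  0.986 -0.002]
 [-0.001 -0.002 -1.   ]]
```

View pics/w12.png

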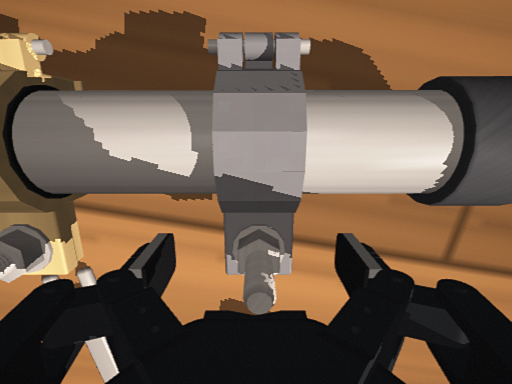

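The open fingers, at (150,250) and (360,250), straddle the gray ear (225–297, 240). I'll close on it.

>>> apply_moves([
  [0, 0, 0, 0, 0, 0],
  [0, 0, 0, 0, 0, 0],
  [0, 0, 0, 0, 0, 0],
  [0, 0, 0, 0, 0, 0],
  [0, 0, 0, 0, 0, 0],
  [0, 0, 0, 0, 0, 0],
  [0, 0, 0, 0, 0, 0],
  [0, 0, 0, 0, 0, 0],
], grip=1, squeeze=60)

```text
t: 11.85
tool_pos: [0.5609, 0.1327, 0.0433]
tool_rot: [-0.261, 3.129, 0.002]
contact_force: [-3.0, 4.6, 4.6]
opening: 0.033
```

Run:
```python
from h import *
o=st()
cv2.imwrite("pics/w13.png",cam("wrist")["color"])
H=B['L']-.092*EX; H[2]=.054
o=ctrl.get_obs();R0=Ro.from_rotvec(o["tool_rot"])
for th in range(4,61,4):
    Q=Ro.from_rotvec(-EY*np.radians(th))
    print(th,np.round(row(H+Q.apply(o["tool_pos"]-H),Q*R0,o),2).tolist())
```

```text
t 11.85 q [ 1.030e-01  1.280e-01  1.867e+00  1.000e-03  1.145e+00 -1.635e+00] F [-2.97  4.59  4.57] op 0.033
L rel (rail x,y,z mm) [  5.83   1.15 -48.71]
M rel (rail x,y,z mm) [  5.83 116.15 -48.71]
R rel (rail x,y,z mm) [  5.83 231.15 -48.71]
R
 [[-0.986 -0.165  0.002]
 [-0.165  0.986  0.001]
 [-0.002  0.001 -1.   ]]
4 [-0.05, 0.0, -0.68, 0.0, -0.8, -0.0]
8 [-0.06, 0.0, -1.37, 0.0, -1.6, -0.0]
12 [-0.01, 0.0, -2.06, 0.0, -2.4, -0.0]
16 [0.08, 0.0, -2.74, 0.0, -3.2, -0.0]
20 [0.22, 0.0, -3.41, 0.0, -4.0, -0.0]
24 [0.4, 0.0, -4.07, 0.01, -4.8, -0.0]
28 [0.63, 0.0, -4.72, 0.01, -5.6, -0.01]
32 [0.91, 0.01, -5.35, 0.01, -6.4, -0.01]
36 [1.23, 0.01, -5.96, 0.01, -7.2, -0.01]
40 [1.59, 0.01, -6.54, 0.01, -8.0, -0.01]
44 [1.99, 0.01, -7.1, 0.01, -8.8, -0.01]
48 [2.42, 0.01, -7.63, 0.01, -9.6, -0.01]
52 [2.9, 0.01, -8.13, 0.01, -10.4, -0.01]
56 [3.41, 0.01, -8.59, 0.01, -11.2, -0.01]
60 [3.94, 0.01, -9.02, 0.02, -12.0, -0.01]
```

View pics/w13.png

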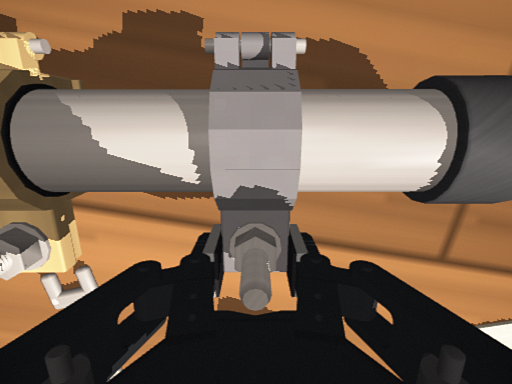

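The fingers hold the ear's sides at (222,250) and (292,250), opening 33 mm. I'll start the swing about the hinge, in stages.

>>> apply_moves([
  [-0.03, 0, -0.34, 0, -0.4, 0],
  [-0.05, 0, -0.68, 0, -0.8, 0],
  [-0.06, 0, -1.03, 0, -1.2, 0],
  [-0.06, 0, -1.37, 0, -1.6, 0],
  [-0.04, 0, -1.72, 0, -2, 0],
  [-0.01, 0, -2.06, 0, -2.4, 0],
  [-0.01, 0, -2.06, 0, -2.4, 0],
])

```text
t: 12.6
tool_pos: [0.5608, 0.1328, 0.0644]
tool_rot: [-0.243, 2.918, 0.028]
contact_force: [2.4, 2.0, -2.0]
opening: 0.0331
```

```bash
cat > sw.py <<'E'
from h import *
import sys
o=st(); H=B['L']-.092*EX; H[2]=.054
R0=Ro.from_rotvec(o["tool_rot"])
# reference: grasp at t=11.85
P0=B['L']+.00583*EX+.00115*EY-.04871*EZ; Rr=Ro.from_matrix(np.c_[-EX,EY,-EZ])
print("tool pitch deg",np.degrees((R0*Rr.inv()).as_rotvec())@-EY, "pos angle", np.degrees(np.arctan2(o["tool_pos"][2]-H[2],(o["tool_pos"]-H)@EX)-np.arctan2(P0[2]-H[2],(P0-H)@EX)),"radius",np.hypot(o["tool_pos"][2]-H[2],(o["tool_pos"]-H)@EX), np.hypot(P0[2]-H[2],(P0-H)@EX),"torque",o["wrist_torque"].round(2))
for th in eval(sys.argv[1]):
    Q=Ro.from_rotvec(-EY*np.radians(th))
    print(th,np.round(row(H+Q.apply(P0-H),Q*Rr,o),2).tolist())
cv2.imwrite("pics/%s.png"%sys.argv[2],cam("scene")["color"])
E
python3 sw.py "range(16,41,4)" s14
```

```text
t 12.6 q [ 0.096 -0.029  2.001  0.02   0.955 -1.651] F [ 2.44  1.99 -1.95] op 0.0331
L rel (rail x,y,z mm) [  5.82   1.19 -27.6 ]
M rel (rail x,y,z mm) [  5.82 116.19 -27.6 ]
R rel (rail x,y,z mm) [  5.82 231.19 -27.6 ]
R
 [[-0.964 -0.165  0.21 ]
 [-0.161  0.986  0.036]
 [-0.213  0.001 -0.977]]
tool pitch deg 12.293187901833235 pos angle 12.31653823953952 radius 0.09837185530643404 0.09841449588348251 torque [ 0.23 -0.24  0.18]
16 [-0.05, -0.0, -0.63, 0.02, -0.74, 0.01]
20 [-0.06, -0.0, -1.32, 0.02, -1.54, 0.01]
24 [-0.02, -0.0, -2.0, 0.02, -2.34, 0.01]
28 [0.07, -0.0, -2.68, 0.02, -3.14, 0.01]
32 [0.21, 0.0, -3.36, 0.02, -3.94, 0.01]
36 [0.39, 0.0, -4.02, 0.02, -4.74, 0.01]
40 [0.62, 0.0, -4.67, 0.02, -5.54, 0.01]
```

View pics/s14.png

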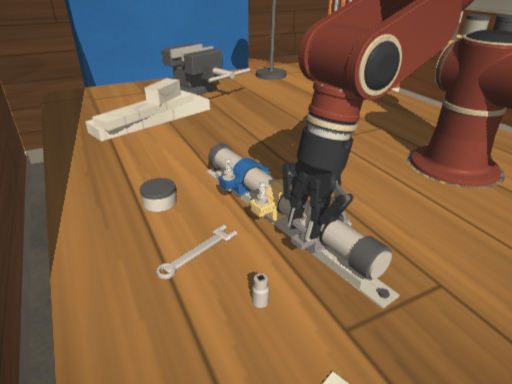

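The cap follows: pitch 12.3°, on the arc, forces ~3 N. Continuing.

>>> apply_moves([
  [-0.05, 0, -0.63, 0, -0.74, 0],
  [-0.06, 0, -0.98, 0, -1.14, 0],
  [-0.06, 0, -1.32, 0, -1.54, 0],
  [-0.04, 0, -1.66, 0, -1.94, 0],
  [-0.02, 0, -2.0, 0, -2.34, 0],
  [0.02, 0, -2.34, 0, -2.74, 0],
  [0.07, 0, -2.68, 0, -3.14, 0],
  [0.07, 0, -2.68, 0, -3.14, 0],
])

```text
t: 13.45
tool_pos: [0.5545, 0.1317, 0.0906]
tool_rot: [-0.22, 2.646, 0.056]
contact_force: [2.8, 1.2, -0.9]
opening: 0.0325
```

```bash
python3 sw.py "range(32,57,4)" s15
```

```text
t 13.45 q [ 0.083 -0.231  2.183  0.062  0.704 -1.691] F [ 2.79  1.17 -0.87] op 0.0325
L rel (rail x,y,z mm) [-0.61  1.14 -1.43]
M rel (rail x,y,z mm) [ -0.61 116.14  -1.43]
R rel (rail x,y,z mm) [ -0.61 231.14  -1.43]
R
 [[-0.871 -0.166  0.462]
 [-0.146  0.986  0.078]
 [-0.469  0.001 -0.883]]
tool pitch deg 27.95884330073931 pos angle 28.05777778703776 radius 0.09843099795365869 0.09841449588348251 torque [0.2  0.01 0.28]
32 [-0.05, 0.0, -0.68, 0.02, -0.81, 0.01]
36 [-0.05, 0.0, -1.36, 0.02, -1.61, 0.01]
40 [-0.0, 0.0, -2.05, 0.02, -2.41, 0.01]
44 [0.09, 0.0, -2.73, 0.02, -3.21, 0.01]
48 [0.23, 0.01, -3.4, 0.02, -4.01, 0.01]
52 [0.42, 0.01, -4.06, 0.02, -4.81, 0.01]
56 [0.65, 0.01, -4.71, 0.02, -5.61, 0.0]
```

>>> apply_moves([
  [-0.05, 0, -0.68, 0, -0.81, 0],
  [-0.05, 0, -1.02, 0, -1.21, 0],
  [-0.05, 0, -1.36, 0, -1.61, 0],
  [-0.03, 0, -1.7, 0, -2.01, 0],
  [0, 0, -2.05, 0, -2.41, 0],
  [0.04, 0, -2.39, 0, -2.81, 0],
  [0.09, 0, -2.73, 0, -3.21, 0],
  [0.09, 0, -2.73, 0, -3.21, 0],
])

```text
t: 14.3
tool_pos: [0.5411, 0.1294, 0.1143]
tool_rot: [-0.197, 2.368, 0.081]
contact_force: [2.1, 1.7, -0.4]
opening: 0.0329
```

```bash
python3 sw.py "range(46,61,2)" s16
```

```text
t 14.3 q [ 0.065 -0.432  2.373  0.166  0.442 -1.794] F [ 2.1   1.73 -0.4 ] op 0.0329
L rel (rail x,y,z mm) [-14.2    1.15  22.29]
M rel (rail x,y,z mm) [-14.2  116.15  22.29]
R rel (rail x,y,z mm) [-14.2  231.15  22.29]
R
 [[-0.71  -0.166  0.684]
 [-0.119  0.986  0.116]
 [-0.694  0.001 -0.72 ]]
tool pitch deg 43.9277750498561 pos angle 44.02140403577907 radius 0.09843102423837005 0.09841449588348251 torque [0.1  0.12 0.29]
46 [-0.03, 0.0, -0.34, 0.02, -0.41, 0.0]
48 [-0.05, 0.0, -0.68, 0.02, -0.81, 0.0]
50 [-0.06, 0.0, -1.02, 0.02, -1.21, 0.0]
52 [-0.05, 0.0, -1.37, 0.02, -1.61, 0.0]
54 [-0.03, 0.0, -1.71, 0.02, -2.01, 0.0]
56 [-0.0, 0.0, -2.05, 0.02, -2.41, 0.0]
58 [0.04, 0.0, -2.4, 0.02, -2.81, 0.0]
60 [0.09, 0.0, -2.73, 0.02, -3.21, 0.0]
```

View pics/s16.png

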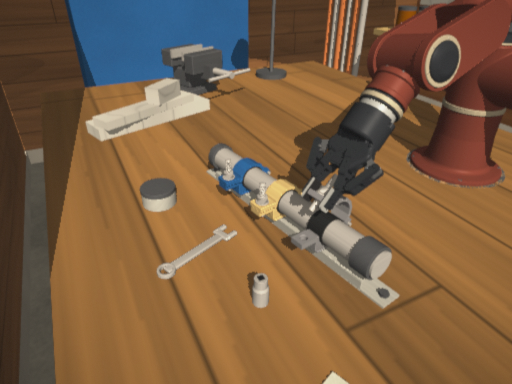

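The gray cap is swung up and held in the gripper at (335,205), with the liner exposed. I'll go slowly to 50° for margin.

>>> apply_moves([
  [-0.02, 0, -0.17, 0, -0.2, 0],
  [-0.03, 0, -0.34, 0, -0.4, 0],
  [-0.04, 0, -0.51, 0, -0.6, 0],
  [-0.05, 0, -0.68, 0, -0.8, 0],
  [-0.05, 0, -0.85, 0, -1, 0],
  [-0.06, 0, -1.02, 0, -1.2, 0],
  [-0.06, 0, -1.02, 0, -1.2, 0],
  [-0.06, 0, -1.02, 0, -1.2, 0],
  [-0.06, 0, -1.02, 0, -1.2, 0],
])

```text
t: 15.25
tool_pos: [0.5346, 0.1284, 0.122]
tool_rot: [-0.189, 2.265, 0.089]
contact_force: [2.0, -0.2, -0.6]
opening: 0.0326
```

```bash
python3 sw.py "[]" s17
python3 - <<'E'
from h import *
cv2.imwrite("pics/w17.png",cam("wrist")["color"])
im=cv2.imread("pics/s17.png")[120:300,180:400];cv2.imwrite("pics/s17z.png",cv2.resize(im,None,fx=3.3,fy=3.3))
E
```

```text
t 15.25 q [ 0.057 -0.503  2.443  0.252  0.344 -1.879] F [ 1.99 -0.19 -0.55] op 0.0326
L rel (rail x,y,z mm) [-20.76   1.15  30.  ]
M rel (rail x,y,z mm) [-20.76 116.15  30.  ]
R rel (rail x,y,z mm) [-20.76 231.15  30.  ]
R
 [[-0.636 -0.166  0.754]
 [-0.106  0.986  0.127]
 [-0.764  0.001 -0.645]]
tool pitch deg 49.85976997304622 pos angle 49.913589356389494 radius 0.09848801943953737 0.09841449588348251 torque [0.05 0.29 0.28]
```

View pics/s17z.png

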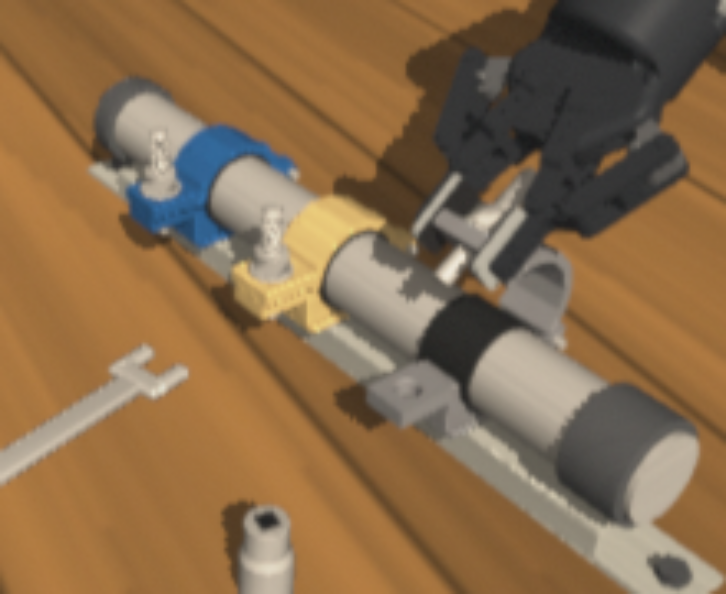

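View pics/w17.png

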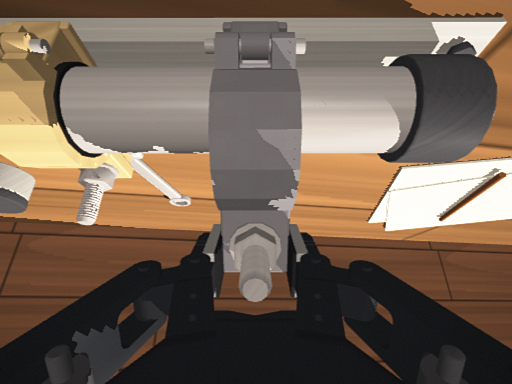

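The scene view shows the gray cap held up between the pads at crop (470,230), the bolt raised with it and the black liner bare at (465,340). In the wrist view the ear sits between the pads as it did when gripped, so nothing has slipped. I'm handing in.

```bash
python3 -c "
from station import ctrl
print(ctrl.finish_job())"
```

```text
the job is handed in; nothing more can be done
None
```

The loose bolt is the left one, on the gray clamp. I swung its cap about 50° open, and the fingers were still holding it up when I handed the job in.

**Tapping:** I tapped the bolts left to right from the far side with the closed fingertips.
- **Left bolt:** it gave way by roughly 9 mm at only a few newtons (7.6 N at the end) and sprang back to its rest position.
- **Middle and right bolts:** both stopped the fingers at about 15 N with less than 1 mm of movement, so they are tight.

**Opening:** I gripped the left cap's ear by its sides at 60 N and swung it about the hinge.

**Last checks, at about 15 s:**
- The tool's tilt was 49.9°, and its path around the hinge also gave 49.9°.
- The finger opening stayed at about 33 mm, against a nominal ear width of 34 mm, and the force on the tool was about 2 N.
- The pictures show the liner bare and the ear unslipped between the pads.
- I never came near the wrench, socket or tin. The last views show nothing out of place, but I did not measure their positions again.

The first millimetres of the left tap were below the force noise, so I judged the rocking from the wrist images and the tool's travel. No check failed or disagreed.

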